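# Press the waiting shell home in its sprung ring cradle for tacking

## Task

One of the two round steel shells is waiting inside the U-shaped fence on the welding bench: lift that one out by its neck, set it neck-up in the sprung ring cradle that fits it (small shell in the small ring, large shell in the large ring) and press it straight down until the ring is fully home. Finish while still holding the shell pressed down there, ready for tacking. Leave the other shell and the loose things on the bench where they are.

Things in the scene. Friction and masses are not known exactly. Their poses are not given: they have to be found in the camera images.
- shell_small_mid (a point): point on the axis, half-way up, of the small loose steel shell: a ball of 60 mm diameter with a straight round neck stub (24 mm diameter) on top and a small flat foot (28 mm across) below, 108 mm high overall, about 0.28 kg; it starts upright on its foot on the bench. Its z axis runs up the neck. The foot's underside lies 54 mm below this point, the ball's centre 21 mm below it; the bare neck begins 9 mm above it and ends 54 mm above it.
- shell_large_mid (a point): point on the axis, half-way up, of the large loose steel shell: a ball of 80 mm diameter with a straight round neck stub (24 mm diameter) on top and a small flat foot (36 mm across) below, 128 mm high overall, about 0.42 kg; it starts upright on its foot on the bench. Its z axis runs up the neck. The foot's underside lies 64 mm below this point, the ball's centre 21 mm below it; the bare neck begins 19 mm above it and ends 64 mm above it.
- ring_small_top (a point): centre of the top face of the small cradle's sprung ring (bore 44 mm, outside 64 mm, 12 mm thick), which fits the small shell: the ball of 60 mm sits on the bore's upper edge, the shell's half-way point then being about 41 mm above this point. The point moves with the ring: 70 mm above the bench when up, 50 mm when fully down. The space under the ring is open down to the base plate.
- ring_large_top (a point): centre of the top face of the large cradle's sprung ring (bore 62 mm, outside 82 mm, 12 mm thick), which fits the large shell: the ball of 80 mm sits on the bore's upper edge, the shell's half-way point then being about 46 mm above this point. The point moves with the ring: 70 mm above the bench when up, 50 mm when fully down. The space under the ring is open down to the base plate.
- ring_small (a joint): how far the small cradle's ring is pushed down (m): 0 up, 0.020 fully home, where the four sleeves under it meet the base plate. Springs push it up with about 7 N at the top and 17 N fully down; the shell's own weight hardly moves it.
- ring_large (a joint): how far the large cradle's ring is pushed down (m): 0 up, 0.020 fully home, where the four sleeves under it meet the base plate. Springs push it up with about 7 N at the top and 17 N fully down; the shell's own weight hardly moves it.
- fence_mid (a point): centre of the floor area of the fence, at bench height: three steel strips 20 mm high and 5 mm thick in a U, fixed to the bench, 100 mm wide inside, the open side to the fence's -x. The waiting shell stands within about 12 mm of this point, the other shell more than 120 mm away.
- hammer_mid (a point): bystander: a hammer 240 mm long lying on the bench; point on it, its x axis along the handle towards the head
- angle_block_mid (a point): bystander: an L-shaped dark steel block, 60 x 25 mm and 65 mm high, loose on the bench; point inside it, 20 mm up
- pipe_offcut_mid (a point): bystander: a short pipe offcut standing on end, 48 mm diameter and 50 mm high; its middle
Things that resemble listed ones, but are neither listed nor needed, are in the scene too. Leave any blue or purple look-alike of the part that bears ring_small_top alone.

How it is judged (in metres and radians):
On the way:
1. a shell is lifted clear of the bench and the fence by the robot (((height (world z) of shell_small_mid above 0.084 m and contact force between the fingers and shell_small above 1 N) or (height (world z) of shell_large_mid above 0.094 m and contact force between the fingers and shell_large above 1 N))), for 0.1 s.
At the end, for the whole second after the job is handed in: The shell from the fence sits upright (within 11 deg) in the ring of its size, within 8 mm of its axis; the robot, its fingers on the shell and not the ring, holds it still, down by over 16 of its 20 mm. The other shell stands within 30 mm of its start (((value of joint ring_small above 0.016 m and horizontal distance between shell_small_mid and ring_small_top below 0.008 m and z of shell_small_mid in the frame of ring_small_top between 0.033 and 0.049 m and angle between each of shell_small_mid, shell_large_mid's own z axis and vertical below 0.2 rad and contact force between shell_small and ring_small above 6 N and contact force between each of the fingers, the arm and ring_small below 1 N and contact force between the fingers and shell_small above 3 N and linear speed of shell_small below 0.02 m/s and distance of shell_large_mid from where it was at the start of the episode below 0.03 m and horizontal distance between shell_large_mid and fence_mid above 0.08 m) or (value of joint ring_large above 0.016 m and horizontal distance between shell_large_mid and ring_large_top below 0.008 m and z of shell_large_mid in the frame of ring_large_top between 0.038 and 0.054 m and angle between each of shell_large_mid, shell_small_mid's own z axis and vertical below 0.2 rad and contact force between shell_large and ring_large above 6 N and contact force between each of the fingers, the arm and ring_large below 1 N and contact force between the fingers and shell_large above 3 N and linear speed of shell_large below 0.02 m/s and distance of shell_small_mid from where it was at the start of the episode below 0.03 m and horizontal distance between shell_small_mid and fence_mid above 0.08 m))); the arm keeps its last pose, push and grip.
It fails at once if the hammer is shifted by more than 30 mm (distance of hammer_mid from where it was at the start of the episode above 0.03 m).
It fails at once if the angle block is shifted by more than 30 mm (distance of angle_block_mid from where it was at the start of the episode above 0.03 m).
It fails at once if the pipe offcut is shifted by more than 30 mm (distance of pipe_offcut_mid from where it was at the start of the episode above 0.03 m).
It also fails if it takes over 38 s, if anything falls off the work surface, if the arm or the gripper's body presses on something with over 40 N, if the wrist force passes 120 N, or if a joint passes its speed limit or range.

## Robot

A 6-joint arm with a two-finger parallel gripper is mounted at the origin on the work surface. World frame = base frame: x ahead of the robot, y to its left, z up, the work surface at z = 0. Lengths are in mm, angles in rad, forces in N, time in s.
With the tool pointing down it reaches from about 275 to 750 mm from the base axis. Payload 10.2 kg.
Tool frame: the origin (TCP) lies midway between the tips of the shut fingers; the grasp point (between the pads) lies 19 mm behind it; z points along the fingers, y is the direction in which the jaws open and shut (so a half turn about z gives the same grasp; the last joint's range is limited). The gripper opens to 85 mm and grips with 20 to 120 N. Pads are 22 mm wide; open, the fingers measure 114 mm over their backs; the gripper's body (76 mm by 85 mm) begins 54 mm behind the grasp point. The pads swing forward as they close: fully open they stand 13 mm farther back than shut.
Start: joints at [1.061, 0.313, 1.498, -0, 1.331, -0.223], TCP at [148.527, 503.558, 231.294] pointing down, gripper open.
Joint ranges: [-2.94, 2.94], [-0.97, 2.17], [0.19, 2.56], [-1.23, 4.37], [0.02, 3.11], [-2.88, 2.88]. Speed limits (rad/s): [2.39, 2.39, 3.01, 3.14, 3.14, 3.14].

## Interface

Orientations are given as a unit quaternion [w, x, y, z].
In Python, from rig import sense, capture, finish_job, search_frame, trace gives the robot as it stands.
- The arm moves only by the tool arm_command, never from a script. Its argument "steps" is one flat list of numbers, 5 for each row, row after row: the shift along the world's x, y, z in units of 50 mm (1.0 is 50 mm), then the turn about the world's z in units of 5 degrees (1.0 is 5 degrees), then the opening in per cent of the stroke, from 0 (shut) to 100 (fully open). In form: [dx, dy, dz, twist, fingers, dx, dy, dz, twist, fingers, ...]. A call has 1 to 5 rows; each row shifts and turns the commanded pose from where the row before left it; what a row does not reach is not made up. A row lasts 1/8 s, in which the tool goes at most 62.5 mm and 10.7 degrees, less where a joint would pass 70% of its speed; a pose out of reach is approached as far as the arm can. A call is refused whole if a number of a shift passes 1 or a number of a turn 1, either way. A call with a gripper value outside its range is refused whole. The fingers move at their own pace and stop on an object; "grip_force" is the grip in N (left out, the last holds). Time passes only in rows, so rows that do not move let the fingers close. It gives the time, the measured TCP pose, the force and the opening at its end, in the units of the state.
- sense(): the state, without advancing time (a new reading comes with each control period).
- capture(name): name is "scene" or "top" or "wrist"; returns a dict with "frame" (480x640x3 uint8, blue, green, red), "fov_y" (degrees; the focal length in pixels is half the picture's height over the tangent of half this angle, whatever the lens; pixels are square), "cx", "cy" (the principal point, pixels), "k1" (the pictures are not rectified: a ray, as slopes to the right and down, at radius r is drawn at 1 + k1 r^2 times it, then the intrinsics apply), "extrinsics" (4x4, takes a point from world to camera coordinates). Camera axes: x right, y down, z forward; pixel columns grow to the right and rows downward; lengths in mm; the calibration is good to about 2 mm. A picture is of the moment at which its call begins. There is no depth.
- finish_job(): hands the job in, once; it reports no verdict.
Trained networks look in a picture, given as the dict that the camera call returned (one of the last four; its "shot" number tells which), for a name from the list of things; names that differ only in an ending like _2 or _b are one class to them, and where a whole thing is asked for, a point or a joint stands for the part that bears it (a point fixed in the world has none). Each returns a list of dicts, best first, with "score" (0 to 1); they miss things now and then, are a little off and sometimes report something else, mostly with a low value. They report only what shows in the picture. A call takes as long as a camera call. They do not tell look-alikes from the thing itself.
- search_frame(picture, target): "point" ([x, y, z] in mm, in world coordinates, good to about 4 mm: the middle of the surface that is visible of it).
- trace(picture, target): "mask" (480x640 bool, what is visible of it).
The state is a dict: "time_s": time; "joints": joint angles; "dq": joint speeds; "tau": joint torques, N m; "eef_pos": TCP position; "ee_rot": TCP orientation; "force": force on the tool from outside, world axes, zero at the start; "wrist_torque": the same for the moment, N m; "grip_width": opening from 0.0 (shut) to 1.0 (fully open).
Only numpy, scipy, OpenCV 4.12 (cv2) and the standard library are available. Lean on these libraries where they do the work, as an engineer would, in place of code of your own. Each camera call takes 0.05 s, during which the arm holds its last target. There are 200 camera calls.

## Working session

There is one attempt and no reset: what is moved stays moved. The work goes in short steps, Python scripts to look and compute and a tool call to move; the robot and the scene stay as the last step left them, time stands still between calls to the robot, and variables do not carry over. Pictures are saved under pics/ and viewed, on a budget of 10 in all, crops included, one or two more only if the job needs it, and the job is handed in when it is done.

Besides the shell and the picture viewer there is one more tool, called as name(argument=value, ...) on one line, values as JSON. arm_command: Moves the arm, as the interface text tells. Its arguments: {"type":"object","properties":{"steps":{"type":"array"},"grip_force":{"type":"number"}},"required":["steps"]}

```bash
mkdir -p pics; cat > h.py <<'E'
import numpy as np, cv2
from rig import sense, capture, finish_job, search_frame, trace
def K(p):
    f=240/np.tan(np.radians(p["fov_y"])/2); return f,p["cx"],p["cy"],p["k1"],np.array(p["extrinsics"])
def proj(p,X):
    f,cx,cy,k,E=K(p); c=E[:3,:3]@np.array(X,float)+E[:3,3]; s=c[:2]/c[2]; s=s*(1+k*(s@s)); return s*f+[cx,cy]
def ray(p,uv):
    f,cx,cy,k,E=K(p); d=(np.array(uv,float)-[cx,cy])/f; s=d.copy()
    for _ in range(20): s=d/(1+k*(s@s))
    R=E[:3,:3]; return -R.T@E[:3,3], R.T@np.array([s[0],s[1],1])
def atz(p,uv,z):
    o,d=ray(p,uv); return o+d*(z-o[2])/d[2]
E
python3 - <<'E'
from h import *
a=capture("scene");b=capture("top")
cv2.imwrite("pics/scene.png",a["frame"]);cv2.imwrite("pics/top.png",b["frame"])
for n in ["shell_small_mid","shell_large_mid","ring_small_top","ring_large_top","hammer_mid","angle_block_mid","pipe_offcut_mid"]:
    for p,q in((a,"scene"),(b,"top")):
        for r in search_frame(p,n)[:4]: print(q,n,np.round(r["point"]),round(r["score"],2),np.round(proj(p,r["point"])))
print(sense())
E
```

```text
scene shell_small_mid [532. 272.  54.] 0.85 [450. 292.]
top shell_small_mid [515. 256.  55.] 0.97 [156. 263.]
scene shell_large_mid [679.  71.  68.] 0.88 [338. 280.]
top shell_large_mid [655.  56.  68.] 0.85 [259. 194.]
scene ring_small_top [ 570. -279.   59.] 0.73 [263. 201.]
scene ring_small_top [ 583. -436.   60.] 0.59 [222. 182.]
top ring_small_top [ 566. -288.   72.] 0.91 [430. 240.]
top ring_small_top [ 395. -284.   67.] 0.78 [431. 327.]
top ring_small_top [ 582. -441.   68.] 0.73 [504. 234.]
top ring_small_top [474. -41.  70.] 0.51 [305. 285.]
scene ring_large_top [484. -33.  67.] 0.96 [353. 221.]
scene ring_large_top [ 574. -283.   59.] 0.29 [261. 201.]
top ring_large_top [476. -38.  69.] 0.9 [304. 284.]
scene hammer_mid [732. 320.  20.] 0.95 [421. 374.]
top hammer_mid [718. 308.  25.] 0.57 [143. 170.]
top hammer_mid [ 702. -122.   35.] 0.54 [346. 179.]
top hammer_mid [542. 303.  23.] 0.3 [139. 252.]
scene angle_block_mid [ 709. -116.   16.] 0.8 [270. 266.]
top angle_block_mid [ 702. -121.   34.] 0.85 [345. 179.]
scene pipe_offcut_mid [448.  84.  38.] 0.62 [397. 242.]
top pipe_offcut_mid [440.  86.  46.] 0.75 [241. 303.]
{'time_s': 0.8, 'joints': array([ 1.06059572e+00,  3.12859995e-01,  1.49769137e+00,  2.18602768e-05,
        1.33102133e+00, -2.23398919e-01]), 'dq': array([ 5.37572435e-05, -2.73552730e-04,  1.94494191e-03,  4.00039515e-04,
        8.68726357e-04, -1.10824837e-03]), 'tau': array([-3.12875572e-04, -4.12128854e+01, -2.59894645e+01, -1.82909457e-04,
        4.00554127e-04,  6.41929901e-06]), 'eef_pos': array([148.52286438, 503.55733055, 231.31790823]), 'ee_rot': array([-6.33245323e-06,  1.42912439e-01,  9.89735336e-01,  1.31228633e-05]), 'force': array([ 0.31744264, -0.25587066,  0.01698565]), 'wrist_torque': array([ 0.01401745, -0.0197914 ,  0.0055979 ]), 'grip_width': 1.0028000447066359}
```

View pics/scene.png

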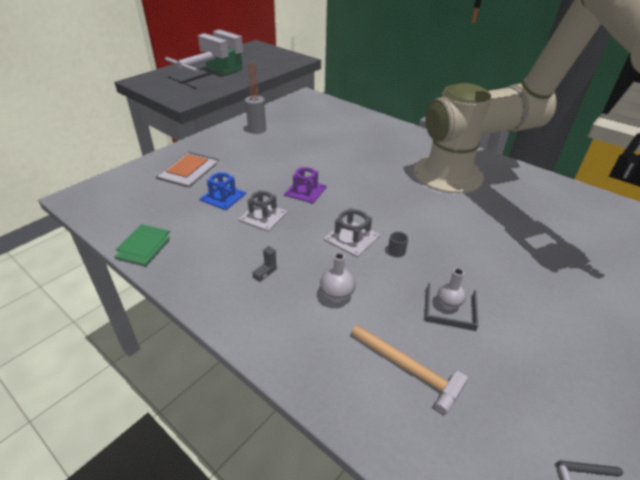

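View pics/top.png

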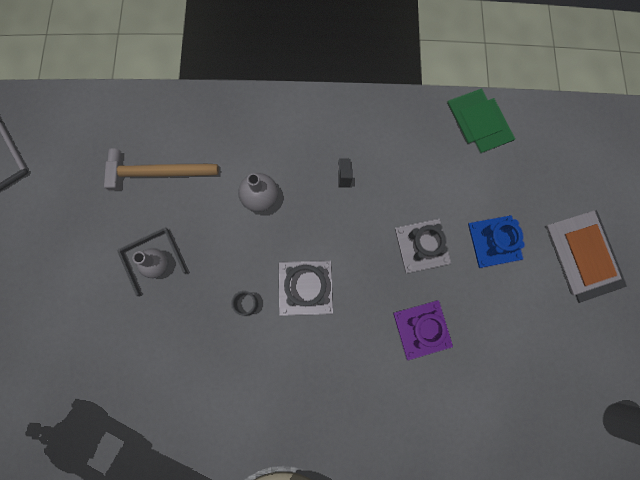

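The small shell stands in the fence (top image, neck top about (139,258)). The large shell is free at (259,192). The grey small ring is at (430,241), with the blue and purple look-alikes beside it.

```bash
python3 - <<'E'
from h import *
b=capture("top");a=capture("scene")
print(atz(b,(139.5,258),108),atz(a,(459,271),108), atz(b,(430.5,241),70))
E
```

```text
[516.68985651 268.16152182 108.        ] [516.57090465 272.38737934 108.        ] [ 564.02121569 -288.34082352   70.        ]
```

arm_command(steps=[0.9, -0.6, 0, 0, 100, 0.9, -0.6, 0, 0, 100, 0.9, -0.6, 0, 0, 100, 0.9, -0.6, 0, 0, 100, 0.9, -0.6, 0, 0, 100])

```text
time_s: 1.52
eef_pos: [374.9, 352.4, 231.5]
ee_rot: [0.0, 0.143, 0.99, 0.0]
force: [-0.1, 1.5, 0.3]
grip_width: 0.997
```

arm_command(steps=[0.95, -0.55, 0, 0, 100, 0.95, -0.55, 0, 0, 100, 0.95, -0.55, 0, 0, 100, 0, 0, 0, 0, 100])

```text
time_s: 2.02
eef_pos: [518.3, 268.8, 230.4]
ee_rot: [-0.0, 0.145, 0.989, -0.0]
force: [-0.6, 0.4, -0.0]
grip_width: 1.002
```

```bash
python3 - <<'E'
from h import *
w=capture("wrist");b=capture("top")
print(sense()["eef_pos"],sense()["ee_rot"])
f=w["frame"].copy()
for X in [(516.6,270,108),(516.6,270,63)]:
    u=proj(w,X);print(u);cv2.circle(f,tuple(int(v) for v in u),3,(0,0,255),1)
cv2.imwrite("pics/w1.png",f)
for p in(w,b):
  for r in search_frame(p,"shell_small_mid")[:3]: print(r["point"],r["score"],proj(p,r["point"]))
E
```

```text
[515.87715023 270.98916682 230.99966599] [-3.76127907e-04  1.43208117e-01  9.89692524e-01 -3.52935198e-05]
[317.58647708 225.84101193]
[317.42671218 210.69834661]
[509.3, 273.1, 54.7] 0.79 [318.46680221 199.00538277]
[512.7, 256.7, 53.9] 0.87 [155.15452832 264.18143654]
```

View pics/w1.png

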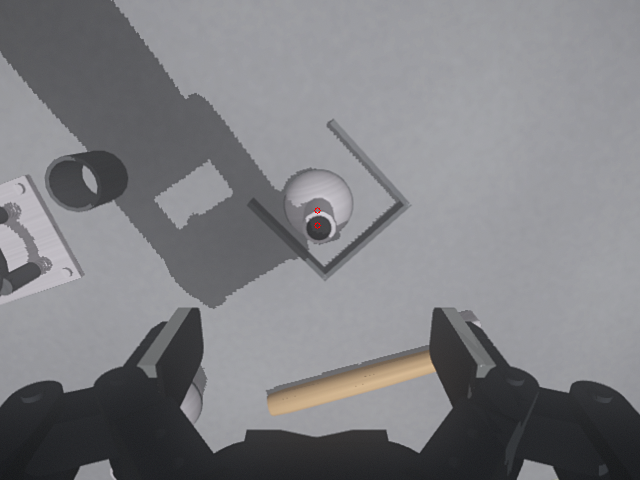

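```bash
python3 - <<'E'
from h import *
w=capture("wrist")
print(atz(w,(319.3,228.5),108),sense()["eef_pos"])
E
```

```text
[516.0045598  273.52305144 108.        ] [515.16921057 271.8717213  231.54530491]
```

arm_command(steps=[0, 0.02, -0.8, 0, 100, 0, 0, -0.8, 0, 100, 0, 0, -0.8, 0, 100, 0, 0, -0.74, 0, 100, 0, 0, 0, 0, 0], grip_force=60)

```text
time_s: 2.9
eef_pos: [514.2, 272.3, 72.6]
ee_rot: [-0.002, 0.142, 0.99, -0.001]
force: [0.7, 0.3, 0.8]
grip_width: 0.82
```

arm_command(steps=[0, 0, 0, 0, 0, 0, 0, 0, 0, 0, 0, 0, 0, 0, 0, 0, 0, 0, 0, 0])

```text
time_s: 3.4
eef_pos: [516.7, 272.1, 76.0]
ee_rot: [0.001, 0.143, 0.99, 0.0]
force: [-1.4, -0.8, 6.7]
grip_width: 0.264
```

arm_command(steps=[0, 0, 0, 0, 0, 0, 0, 0, 0, 0, 0, 0, 0.4, 0, 0, 0, 0, 0.8, 0, 0, 0, 0, 0.8, 0, 0])

```text
time_s: 4.03
eef_pos: [515.8, 272.0, 175.8]
ee_rot: [-0.0, 0.143, 0.99, -0.0]
force: [0.5, -0.1, -2.9]
grip_width: 0.264
```

arm_command(steps=[0, 0, 0.6, 0, 0, 0, 0, 0, 0, 0])

```text
time_s: 4.28
eef_pos: [516.8, 272.3, 206.6]
ee_rot: [0.002, 0.143, 0.99, 0.001]
force: [0.4, -0.3, -2.6]
grip_width: 0.26
```

```bash
python3 - <<'E'
from h import *
w=capture("wrist");a=capture("scene");s=sense();print(s["eef_pos"],s["force"],s["grip_width"],s["wrist_torque"])
x,y=[int(v) for v in proj(a,s["eef_pos"])]
c=cv2.resize(a["frame"][max(0,y-100):y+100,x-100:x+100],(480,480))
cv2.imwrite("pics/l1.png",np.hstack([c,w["frame"]])[:, :1120] if 0 else cv2.resize(np.hstack([c,w["frame"]]),(800,343)))
E
```

```text
[515.56573836 271.90582083 203.30343972] [-0.46290259 -0.03623592 -2.46360262] 0.26195350945865814 [ 0.02611591  0.01029114 -0.03987878]
```

View pics/l1.png

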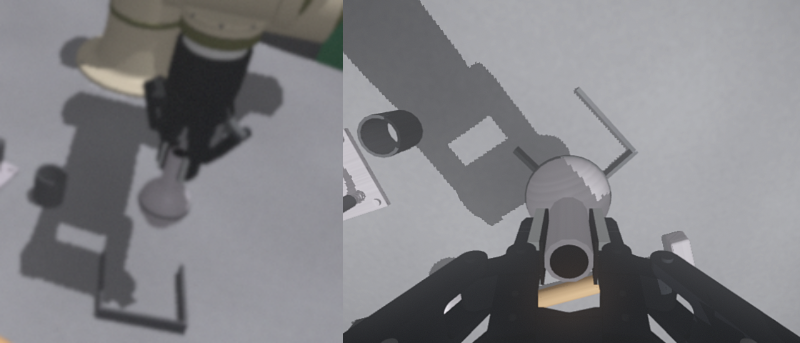

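arm_command(steps=[0.1, -0.9, 0, 0, 0, 0.1, -0.9, 0, 0, 0, 0.1, -0.9, 0, 0, 0, 0.1, -0.9, 0, 0, 0, 0.1, -0.9, 0, 0, 0])

```text
time_s: 5.0
eef_pos: [540.4, 45.7, 202.6]
ee_rot: [-0.001, 0.143, 0.99, -0.0]
force: [1.2, -0.7, -0.8]
grip_width: 0.26
```

arm_command(steps=[0.1, -0.9, 0, 0, 0, 0.1, -0.9, 0, 0, 0, 0.1, -0.9, 0, 0, 0, 0.1, -0.9, 0, 0, 0, 0, 0, 0, 0, 0])

```text
time_s: 5.62
eef_pos: [560.4, -135.4, 202.2]
ee_rot: [-0.002, 0.145, 0.989, 0.0]
force: [-0.1, 0.3, -2.8]
grip_width: 0.26
```

```bash
python3 - <<'E'
from h import *
w=capture("wrist");b=capture("top");s=sense();e=s["eef_pos"];print(e,s["ee_rot"],s["force"],s["grip_width"])
f=w["frame"].copy()
t=np.array([e[0],e[1],0])
for X in [t+[0,0,e[2]+34],t+[0,0,e[2]-41],(564.5,-288,70)]:
    u=proj(w,X);print(u);cv2.circle(f,tuple(int(round(v)) for v in u),3,(0,0,255),1)
cv2.imwrite("pics/w2.png",f)
cv2.imwrite("pics/t2.png",cv2.resize(b["frame"][180:380,340:540],(600,600),interpolation=cv2.INTER_CUBIC))
for p in(w,b):
  for r in search_frame(p,"ring_small_top")[:4]: print(r["point"],r["score"],proj(p,r["point"]))
E
```

```text
[ 560.47151146 -132.59772782  202.82306839] [-1.29774603e-03  1.43211153e-01  9.89691152e-01  5.52296991e-04] [ 0.56522132  0.3907768  -2.47794461] 0.26326442236068054
[325.59944275 362.88614644]
[322.17412885 273.04277037]
[127.09302872 285.56691882]
[563.2, -278.7, 63.8] 0.65 [140.90734572 277.65630681]
[401.6, -268.1, 69.3] 0.57 [50.77303053 56.14136444]
[589.6, -418.0, 47.0] 0.57 [ 16.54158138 338.73602943]
[394.2, -280.7, 69.2] 0.82 [429.34243201 327.58723359]
[552.6, -308.8, 70.3] 0.8 [440.86097212 246.75739101]
[581.1, -441.5, 67.6] 0.74 [503.97591824 234.01795876]
```

View pics/w2.png

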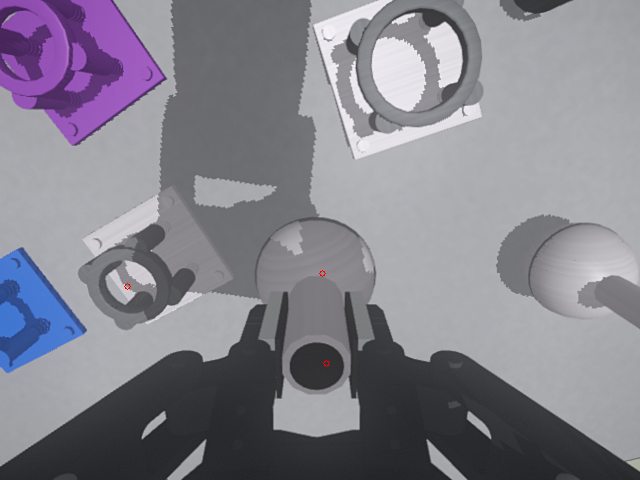

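View pics/t2.png

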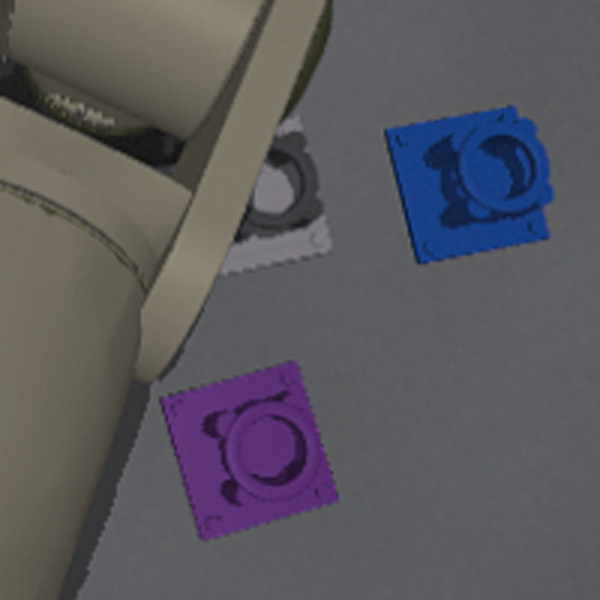

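```bash
python3 - <<'E'
from h import *
w=capture("wrist");e=sense()["eef_pos"]
print(e,"ring",atz(w,(129.3,284),70),"neck",atz(w,(316.5,367),238),"ball",atz(w,(315.7,275),163))
m=[t for t in trace(w,"ring_small_top")]
for t in m[:3]:
    v,u=np.nonzero(t["mask"]);print(t["score"],u.min(),u.max(),v.min(),v.max(),u.size)
g=cv2.cvtColor(w["frame"],cv2.COLOR_BGR2GRAY)
cv2.imwrite("pics/w3.png",cv2.resize(w["frame"][220:340,70:230],(800,600),interpolation=cv2.INTER_CUBIC))
print([np.round(proj(w,(564.5+22*np.cos(a),-288+22*np.sin(a),70))) for a in (0,1.57,3.14,4.71)])
E
```

```text
[ 560.87406753 -131.81492754  203.85542673] ring [ 565.50795788 -283.13548695   70.        ] neck [ 561.59648066 -132.31150582  238.        ] ball [ 561.09511142 -132.4827697   163.        ]
0.91 0 35 290 364 813
0.63 0 109 0 108 5650
0.63 255 374 217 394 13579
[array([135., 309.]), array([149., 277.]), array([111., 259.]), array([ 97., 292.])]
```

View pics/w3.png

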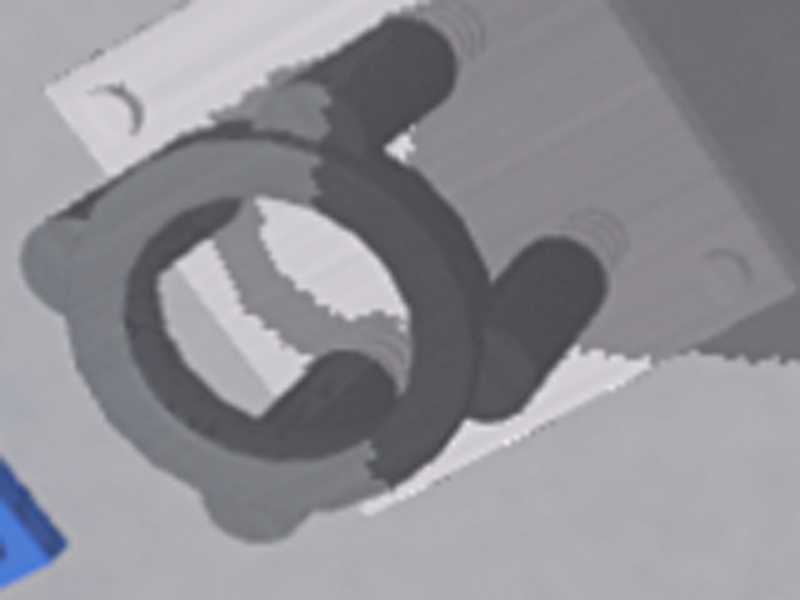

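arm_command(steps=[0.02, -0.8, 0, 0, 0, 0.02, -0.8, 0, 0, 0, 0.02, -0.8, 0, 0, 0, 0.02, -0.7, 0, 0, 0, 0, 0, 0, 0, 0])

```text
time_s: 6.55
eef_pos: [564.8, -289.3, 203.7]
ee_rot: [-0.0, 0.144, 0.99, -0.0]
force: [0.6, 0.2, -3.0]
grip_width: 0.26
```

arm_command(steps=[0, 0, -0.6, 0, 0, 0, 0, -0.5, 0, 0, 0, 0, 0, 0, 0])

```text
time_s: 6.92
eef_pos: [564.6, -286.1, 147.7]
ee_rot: [-0.002, 0.142, 0.99, 0.001]
force: [-0.7, -0.4, -2.4]
grip_width: 0.262
```

```bash
python3 - <<'E'
from h import *
w=capture("wrist");a=capture("scene");s=sense();print(s["eef_pos"],s["force"],s["grip_width"],s["wrist_torque"])
x,y=[int(v) for v in proj(a,(565.5,-287.5,100))]
c=cv2.resize(a["frame"][y-50:y+50,x-50:x+50],(480,480),interpolation=cv2.INTER_CUBIC)
f=w["frame"].copy()
for r in(22,32):
  P=np.array([proj(w,(565.5+r*np.cos(t),-287.5+r*np.sin(t),70)) for t in np.linspace(0,6.3,60)]);cv2.polylines(f,[P.astype(int)],False,(0,0,255),1)
cv2.imwrite("pics/l2.png",cv2.resize(np.hstack([c,f]),(800,343)))
E
```

```text
[ 565.57383038 -287.34548272  150.45773355] [-0.09264359 -0.44731697 -2.1456375 ] 0.2631400734687095 [-0.04150209 -0.06198208 -0.00582096]
```

View pics/l2.png

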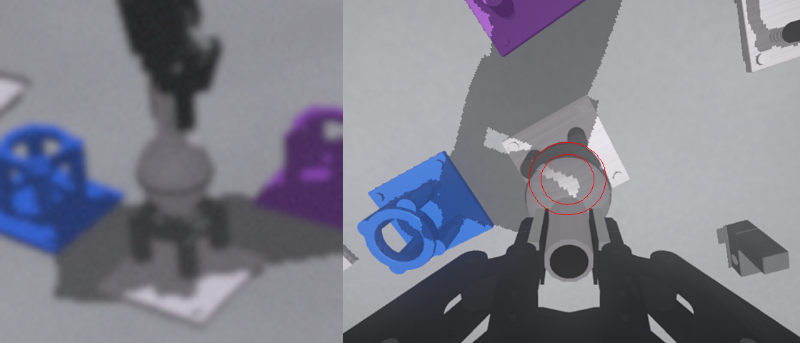

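Ball is centred over the grey ring (the projected circle, about (567,178), matches the ring's edge). Pressing down next.

arm_command(steps=[0, 0, -0.3, 0, 0, 0, 0, -0.14, 0, 0, 0, 0, -0.14, 0, 0, 0, 0, 0, 0, 0], grip_force=100)

```text
time_s: 7.52
eef_pos: [565.2, -287.9, 121.1]
ee_rot: [0.0, 0.143, 0.99, -0.0]
force: [-3.0, 3.0, 10.0]
grip_width: 0.255
```

arm_command(steps=[0, 0, -0.1, 0, 0, 0, 0, -0.08, 0, 0, 0, 0, 0, 0, 0])

```text
time_s: 7.9
eef_pos: [565.4, -288.0, 113.1]
ee_rot: [0.001, 0.143, 0.99, -0.0]
force: [-3.7, 3.6, 13.3]
grip_width: 0.254
```

arm_command(steps=[0, 0, -0.06, 0, 0, 0, 0, 0, 0, 0, 0, 0, 0, 0, 0])

```text
time_s: 8.28
eef_pos: [565.8, -288.1, 112.5]
ee_rot: [0.002, 0.143, 0.99, -0.001]
force: [-8.0, 6.8, 26.2]
grip_width: 0.253
```

arm_command(steps=[0, 0, -0.04, 0, 0, 0, 0, 0, 0, 0, 0, 0, 0, 0, 0])

```text
time_s: 8.65
eef_pos: [566.2, -288.3, 112.3]
ee_rot: [0.003, 0.143, 0.99, -0.001]
force: [-10.6, 7.4, 37.2]
grip_width: 0.252
```

arm_command(steps=[-0.02, 0.02, 0, 0, 0, 0, 0, 0, 0, 0, 0, 0, 0, 0, 0])

```text
time_s: 9.02
eef_pos: [565.6, -287.9, 112.3]
ee_rot: [0.003, 0.143, 0.99, -0.002]
force: [-8.3, 5.7, 35.6]
grip_width: 0.255
```

```bash
python3 - <<'E'
from h import *
w=capture("wrist");a=capture("scene");s=sense();print(s["time_s"],s["eef_pos"],s["force"],s["grip_width"])
x,y=[int(v) for v in proj(a,(565.5,-287.5,90))]
c=cv2.resize(a["frame"][y-50:y+50,x-50:x+50],(480,480),interpolation=cv2.INTER_CUBIC)
cv2.imwrite("pics/l3.png",cv2.resize(np.hstack([c,w["frame"]]),(800,343)))
E
```

```text
9.125 [ 565.5981015  -287.91537426  112.29743824] [-8.69227002  6.27986974 34.02252766] 0.2533665893649204
```

View pics/l3.png

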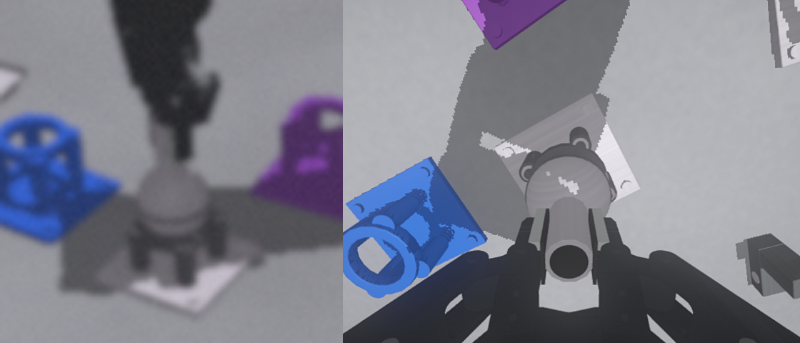

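Shell is seated upright in the grey ring, ring home, steady. Handing in.

```bash
python3 -c "
from rig import *
print(sense()['force'],sense()['eef_pos']);print(finish_job())"
```

```text
[-8.69227002  6.27986974 34.02252766] [ 565.5981015  -287.91537426  112.29743824]
the job is handed in; nothing more can be done
None
```

I lifted the small shell out of the fence by its neck, set it in the grey small ring, pressed it down and handed in the job at about 9 s while still holding it. No verdict was reported.

- **Ring home:** on the last press steps the tool height stayed at about 112 mm, within 1–2 mm of the roughly 111 mm I expected. The upward force rose from 13 N to about 37 N, then settled at 34 N. That is well above the 17 N the springs give, so the ring is against its stop.
- **Seating:** the last pictures show the shell upright in the ring with the fingers well above it. The tool sits within about 1 mm of my estimate of the ring's centre.
- **Grip:** it stayed closed on the neck, at about 25% of the stroke.
- **Did not go to zero:** a sideways force of about 11 N remains. A 1 mm correction brought it down only slightly from 13 N.
- **Other objects:** I did not re-measure the large shell, hammer, block or pipe at the end. I felt no contact on the way; the only odd reading was about 7 N upward while the fingers closed on the neck.

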